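# Pack the dressing set into its lidded instrument tray

## Task

Pack the clean dressing set away in its steel instrument tray, nested in this order: first the kidney dish flat in the tray, then the blue bowl standing in the dish, then the green medicine cup standing in the blue bowl, and last the lid closed squarely over the tray. Set each piece down rather than dropping it, with hands off before the next, and leave the tray where it stands. The yellow bowl, the plaster spool and the swab jar stay where they are.

Things in the scene. Friction and masses are not known exactly. Their poses are not given: they have to be found in the camera images.
- tray: Open steel instrument tray, loose, 0.7 kg, 230 (x) x 140 (y) x 42 mm (z) outside, walls and floor 3 mm. Origin: centre of its underside, z up. It stands on the worktop on the robot's left or right, its long axis x pointing away from the robot (within 0.25 rad).
- lid: Steel tray lid, 0.38 kg, right way up. Flange 240 (x) x 150 (y) mm, its skirt flaring to 250 x 160 at the lower edge; dome 216 x 126. Origin: centre of the lower edge; dome top 46.5 mm up. Dark bar handle at the centre along x, 80 long, 10 wide, bar centre 72.5, top 77.5 mm up. Closed, the flange rests on the tray rim, origin 28 mm above the tray's, x axes parallel either way, 4 mm play.
- dish: Steel kidney dish, 0.13 kg, open side up, 164 long (x), 68 wide over the waist (y), 28 high, walls 2.5, floor 2 mm; channel 63 wide. Origin: underside, middle of the waist. Centre line: arc of radius 105 mm about y = -105, so the ends curl to -y (end centres x +-48, y -12). Grip it over the waist, along y. Fits the tray only lengthwise, either way round.
- bowl: Small round bowl (gallipot), blue plastic, 0.04 kg; 46 mm diameter at the foot, 52 at the rim, 34 high, floor and wall 3, inner floor 40 across. Origin: centre of its underside, z up. Stands in the dish 2 mm above the dish's origin with about 6 mm play across the channel; gripping it along the dish's length leaves the fingers most room.
- cup: Medicine cup, green plastic, 0.02 kg; 30 mm diameter at the foot, 38 at the rim, 56 high. Origin: centre of its underside, z up. Standing in the blue bowl its origin is 3 mm above the bowl's and it stands 25 mm proud of the bowl's rim; fingers outside the cup must stay above that rim.
- yellow_bowl: Bystander: bowl of the same shape and size as the blue one, but yellow; in use elsewhere, leave alone. Origin: centre of its underside.
- spool: Bystander: green and white plaster spool lying flat, 52 mm diameter, 28 mm high. Origin: centre of its underside.
- jar: Bystander: swab jar with steel lid and ball knob, 78 mm diameter, 109 mm high. Origin: centre of its underside.
Things that resemble listed ones, but are neither listed nor needed, are in the scene too. Of the things shaped like the bowl, the blue one is meant.

How it is judged:
By the outcome, as a careful person would: the job done as asked, in the order asked, and still so for the second after the job is handed in, with the robot touching nothing.
It also fails if it takes over 117 s, if anything falls off the work surface, if the arm or the gripper's body presses on something with over 40 N, if the wrist force passes 120 N, or if a joint passes its speed limit or range.

## Robot

A 6-joint arm with a two-finger parallel gripper is mounted at the origin on the work surface. World frame = base frame: x ahead of the robot, y to its left, z up, the work surface at z = 0. Lengths are in m, angles in rad, forces in N, time in s.
With the tool pointing down it reaches from about 0.375 to 0.9 m from the base axis. Payload 3.1 kg.
Tool frame: the origin (TCP) lies midway between the tips of the shut fingers; the grasp point (between the pads) lies 19 mm behind it; z points along the fingers, y is the line along which they close (so a half turn about z gives the same grasp; the last joint's range is limited). The gripper opens to 85 mm and grips with 20 to 120 N. Pads are 22 mm wide; open, the fingers measure 114 mm over their backs; the gripper's body (76 mm by 85 mm) begins 54 mm behind the grasp point. The pads swing forward as they close: fully open they stand 13 mm farther back than shut.
Start: joints at [-1.49, 0.527, 1.433, -0, 1.181, -0.178], TCP at [0.16, -0.604, 0.231] pointing down, gripper open.
Joint ranges: [-3.08, 3.08], [-0.75, 2.2], [0.22, 2.44], [-1.43, 4.57], [0, 2.65], [-2.85, 2.85]. Speed limits (rad/s): [2.79, 2.79, 3.14, 3.14, 3.14, 3.14].

## Interface

Orientations are given as a unit quaternion [x, y, z, w].
In Python, from station import manip gives the robot as it stands. The module is installed in compiled form; this text tells all that it offers.
- The arm moves only by the tool apply_moves, never from a script. Its arguments are lists of equal length, an entry for each row: "claw": the gripper's target within -1 to 1 (fully open at 1, half-way at 0, shut at -1); "travel": the shift along the tool's x, y, z scaled (see below), a list of three; "turn": the turn, a rotation vector about the tool's x, y, z scaled (see below), a list of three. In form: {"claw": [claw, ...], "travel": [[dx, dy, dz], ...], "turn": [[rx, ry, rz], ...]}. A call has 1 to 5 rows; each row is the pose to reach, as a shift and turn from the pose commanded when the call began, along the tool's axes at that moment, turning the shorter way round; what a row does not reach only later rows make up. The controller multiplies each number of a shift by 800 mm and each number of a turn by 180 degrees. A row lasts 1/12 s, in which the tool goes at most 41.7 mm and 7.16 degrees, less where a joint would pass 70% of its speed; a pose out of reach is approached as far as the arm can. A call with a number of a shift or a turn outside -1 to 1 is refused whole. A call with a gripper value outside its range is refused whole. The fingers move at their own pace and stop on an object; "newtons" is the grip in N (left out, the last holds). Time passes only in rows, so rows that repeat a pose let the fingers close. It gives the time, the measured TCP pose, the force, the opening and the grip force at its end, in the units of the state.
- manip.sense(): the state, without advancing time (a new reading comes with each control period).
- manip.snapshot(name): name is "side" or "top"; returns a dict with "pixels" (480x640x3 uint8, red, green, blue), "depth" (480x640 float32, m along the optical axis (not along the pixel's ray), 0 where there is no reading), "intrinsics" (3x3 intrinsics, pixels), "k1" (the pictures are not rectified: a ray, as slopes to the right and down, at radius r is drawn at 1 + k1 r^2 times it, then the intrinsics apply), "R" (3x3) and "t" (3): a world point X has camera coordinates R X + t. Camera axes: x right, y down, z forward; pixel columns grow to the right and rows downward; lengths in m; the calibration is good to about 2 mm. A picture is of the moment at which its call begins.
- manip.sign_off(): hands the job in; it is judged then, once.
The state is a dict: "t": time; "q": joint angles; "qd": joint speeds; "tau": joint torques, N m; "tcp_pos": TCP position; "tool_rot": TCP orientation; "force": force on the tool from outside, world axes, zero at the start; "ft_torque": the same for the moment, N m; "finger_gap": opening from 0.0 (shut) to 1.0 (fully open); "gripper_force": force on a finger pad.
Only numpy, scipy, OpenCV 4.12 (cv2) and the standard library are available. Lean on these libraries where they do the work, as an engineer would, in place of code of your own. Each camera call takes 0.05 s, during which the arm holds its last target. There are 200 camera calls.

## Working session

There is one attempt and no reset: what is moved stays moved. The work goes in short steps, Python scripts to look and compute and a tool call to move; the robot and the scene stay as the last step left them, time stands still between calls to the robot, and variables do not carry over. Pictures are saved under pics/ and viewed, at most 15 in all, crops included, and the job is handed in when it is done.

Besides the shell and the picture viewer there is one more tool, called as a command line: name --argument value ..., lists and objects as JSON in quotes. apply_moves: Moves the arm, as the interface text tells. Shifts and turns lie within -1 to 1; 1 stands for 800 mm of shift or 180 degrees of turn. Its arguments: {"type":"object","properties":{"claw":{"type":"array","items":{"type":"number"}},"travel":{"type":"array","items":{"type":"array","items":{"type":"number"}}},"turn":{"type":"array","items":{"type":"array","items":{"type":"number"}}},"newtons":{"type":"number"}},"required":["claw","travel","turn"]}

```bash
mkdir -p pics; python3 - <<'E'
from station import manip
import cv2,numpy as np
s=manip.sense();print({k:np.round(v,3) for k,v in s.items()})
for n in("top","side"):
    d=manip.snapshot(n);cv2.imwrite(f"pics/{n}0.png",d["pixels"][:,:,::-1]);np.savez(f"{n}0.npz",**d)
    print(n,d["intrinsics"],d["k1"],d["R"],d["t"])
E
```

```text
{'t': np.float64(0.0), 'q': array([-1.49 ,  0.528,  1.434,  0.   ,  1.181, -0.179]), 'qd': array([-0.001,  0.   , -0.   , -0.   ,  0.001, -0.001]), 'tau': array([ 1.0000e-03, -4.4235e+01, -1.7803e+01, -0.0000e+00,  9.0000e-03,
       -0.0000e+00]), 'tcp_pos': array([ 0.16 , -0.603,  0.23 ]), 'tool_rot': array([ 0.992,  0.129,  0.   , -0.001]), 'force': array([0.18 , 0.002, 0.137]), 'ft_torque': array([-0.017, -0.   , -0.018]), 'gripper_force': np.float64(0.0), 'finger_gap': np.float64(0.999)}
top [[547.04148921   0.         317.75239139]
 [  0.         547.04148921 235.44746372]
 [  0.           0.           1.        ]] -0.03465697122722104 [[ 0.01068861 -0.9999309   0.00489365]
 [-0.99650169 -0.01105736 -0.08283784]
 [ 0.08288622 -0.0039911  -0.99655102]] [-0.00601467  0.60834284  1.22176418]
side [[506.91035867   0.         318.07492465]
 [  0.         506.91035867 243.04173544]
 [  0.           0.           1.        ]] -0.13420525703715316 [[-0.90048699 -0.43431031 -0.02230986]
 [-0.26000343  0.57878757 -0.7729186 ]
 [ 0.34859919 -0.69020251 -0.63411285]] [0.53140597 0.18073121 0.7864323 ]
```

View pics/top0.png

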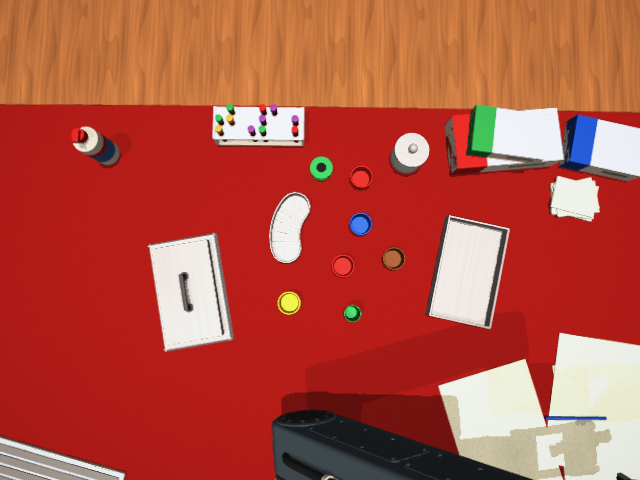

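View pics/side0.png

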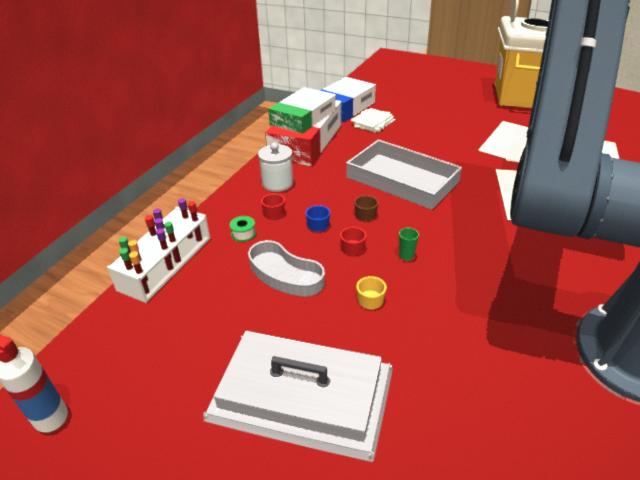

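Candidates in the top picture:
- **Bowl shapes:** blue (360,224) is the one I want. Red (361,177), red (343,265), brown (393,258) and yellow (289,302) are not.
- **Green round things:** the cup (352,313) is the one I want. The spool (321,167) is not.
- **Steel:** dish (290,228), tray (468,272), lid (191,292).

Next I measure them.

```bash
cat > h.py <<'E'
import numpy as np,cv2
def rays(d,uv):
    K=d["intrinsics"];k=float(d["k1"]);p=(np.asarray(uv,float).reshape(-1,2)-K[:2,2])/[K[0,0],K[1,1]]
    u=p.copy()
    for _ in range(8): u=p/(1+k*(u**2).sum(1,keepdims=True))
    return np.c_[u,np.ones(len(u))]
def plane(d,uv,z):
    r=rays(d,uv)@d["R"]; c=-d["R"].T@d["t"]
    return (c+r*((z-c[2])/r[:,2])[:,None])
def cloud(d):
    v,u=np.mgrid[:480,:640]; r=rays(d,np.c_[u.ravel(),v.ravel()])
    return ((r*d["depth"].reshape(-1,1)-d["t"])@d["R"]).reshape(480,640,3)
def blob(mask,seed,r=75):
    m=mask.astype(np.uint8)*255
    cs=cv2.findContours(m,cv2.RETR_EXTERNAL,cv2.CHAIN_APPROX_NONE)[0]
    cs=[c for c in cs if len(c)>20]
    return max(cs,key=lambda c:cv2.pointPolygonTest(c,tuple(map(float,seed)),True))[:,0]
def hsv(d): return cv2.cvtColor(d["pixels"],cv2.COLOR_RGB2HSV)
def rect(P):
    (c,s,a)=cv2.minAreaRect((P[:,:2]*1000).astype(np.float32))
    b=cv2.boxPoints((c,s,a)); e=[b[1]-b[0],b[2]-b[1]]; l=max(e,key=np.linalg.norm)
    return np.round(c,1),np.round(sorted(s),1),round(float(np.degrees(np.arctan2(l[1],l[0]))),2)
E
python3 - <<'E'
from h import *
d=dict(np.load("top0.npz"));H=hsv(d);W=cloud(d)
print("floor z",np.median(W[330:380,250:300,2]),np.std(W[340:360,250:280,2]))
for n,s,lo,hi,z in(("blue",(360,224),100,130,.034),("cup",(352,313),40,85,.056),("yellow",(289,302),22,38,.034)):
    c=blob((H[...,0]>=lo)&(H[...,0]<=hi)&(H[...,1]>80),s);P=plane(d,c,z)
    cc,r=cv2.minEnclosingCircle((P[:,:2]*1000).astype(np.float32));print(n,np.round(cc,1),r,rect(P))
steel=H[...,1]<90
for n,s,zs in(("tray",(468,272),(.042,0)),("lid",(160,290),(0,.02)),("dish",(290,228),(.028,))):
    c=blob(steel,s)
    for z in zs: print(n,z,rect(plane(d,c,z)))
    m=np.zeros((480,640),np.uint8);cv2.drawContours(m,[c.reshape(-1,1,2)],-1,1,-1)
    Q=W[m>0]
    for a,b in((.015,.034),(.034,.06),(.04,.06),(.06,.09)):
        q=Q[(Q[:,2]>a)&(Q[:,2]<b)]
        if len(q)>20: print("  depth",a,b,len(q),rect(q),np.round(np.median(q,0),4))
    if n=="dish":
        P=plane(d,c,.028)[:,:2]*1000; M=cv2.moments(P.astype(np.float32)); print("centroid",M["m10"]/M["m00"],M["m01"]/M["m00"])
        print("pca deg",.5*np.degrees(np.arctan2(2*M["mu11"],M["mu20"]-M["mu02"])))
p=d["pixels"][120:360,130:530,::-1];cv2.imwrite("pics/crop0.png",cv2.resize(p,None,fx=2,fy=2,interpolation=cv2.INTER_CUBIC))
E
```

```text
floor z -0.00014856477931901116 0.12619829411346037
blue [635.7 -95.7] 25.61111831665039 (array([636. , -96.1]), array([47.7, 48. ]), 0.33)
cup [435.  -76.9] 18.712297439575195 (array([435.5, -76.4]), array([35. , 35.2]), -89.59)
yellow [455.6  63.9] 25.62500762939453 (array([455.1,  63.5]), array([49.1, 49.3]), -89.08)
tray 0.042 (array([ 530.6, -337.3]), array([148.6, 231.9]), -11.79)
tray 0 (array([ 531.5, -349. ]), array([153.7, 239.9]), -11.79)
  depth 0.015 0.034 496 (array([ 529.8, -340.5]), array([142.4, 227.3]), -11.83) [ 0.5417 -0.3878  0.0244]
  depth 0.034 0.06 714 (array([ 530.1, -340.5]), array([143.3, 232.2]), -11.92) [ 0.5295 -0.3365  0.0422]
  depth 0.04 0.06 553 (array([ 530. , -340.4]), array([143. , 231.9]), -11.92) [ 0.5299 -0.3321  0.0429]
lid 0 (array([477.6, 293.8]), array([160.8, 249.6]), 10.68)
lid 0.02 (array([478. , 289.2]), array([158.2, 245.6]), 10.68)
  depth 0.015 0.034 1037 (array([477. , 292.4]), array([153. , 242.8]), 10.8) [0.4728 0.2401 0.0176]
  depth 0.034 0.06 5317 (array([477.4, 292.4]), array([126.4, 217.2]), 10.62) [0.4765 0.2892 0.0463]
  depth 0.04 0.06 5247 (array([477.4, 292.4]), array([126.4, 217.2]), 10.62) [0.4765 0.29   0.0464]
  depth 0.06 0.09 208 (array([477.5, 291.3]), array([11.6, 79.9]), 10.72) [0.4778 0.2908 0.0767]
dish 0.028 (array([628. ,  69.2]), array([ 80.2, 163.6]), -11.91)
  depth 0.015 0.034 294 (array([628. ,  69.6]), array([ 79.4, 163.6]), -11.62) [0.6371 0.0606 0.0287]
centroid 627.9222421410301 68.23443462624888
pca deg -11.785175776458185
```

View pics/crop0.png

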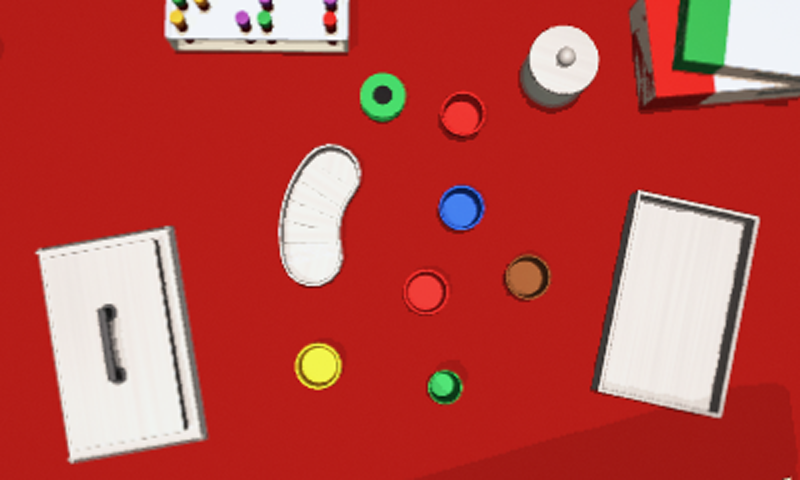

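The crop confirms blue bowl (461,208), dish (320,215) curling to the right, cup (445,386), lid (122,345) and tray (675,303). I set out towards the dish.

```bash
cat > g.py <<'E'
# how far from the present pose to target x y z(mm) yaw(deg), in the tool's axes and move units
import sys,numpy as np
from station import manip
from scipy.spatial.transform import Rotation as R
x,y,z,yaw=map(float,sys.argv[1:5]); s=manip.sense()
R0=R.from_quat(s["tool_rot"]); R1=R.from_euler("z",yaw,degrees=True)*R.from_euler("x",180,degrees=True)
d=R0.inv().apply(np.array([x,y,z])/1000-s["tcp_pos"])/.8
w=(R0.inv()*R1).as_rotvec()/np.pi
n=np.linalg.norm(d)*800/41.7; m=np.linalg.norm(w)*180/7.16
print("t %.2f"%s["t"],"tcp",np.round(s["tcp_pos"]*1000,1),"gap %.3f f"%s["finger_gap"],np.round(s["force"],1),"grip %.1f"%s["gripper_force"],"q6 %.2f"%s["q"][5])
print("travel",np.round(d,4),"turn",np.round(w,4),"rows %.1f %.1f"%(n,m))
E
python3 g.py 629 75 120 -11.85
```

```text
t 0.10 tcp [ 159.9 -603.5  230.4] gap 0.998 f [-0.4 -0.5  1.5] grip 0.0 q6 -0.18
travel [ 0.7838 -0.6696  0.1396] turn [-0.0006  0.      0.1482] rows 20.0 3.7
```

apply_moves --claw '[1, 1, 1, 1, 1]' --travel '[[0.0376, -0.0321, 0], [0.0752, -0.0642, 0], [0.1128, -0.0963, 0], [0.1504, -0.1284, 0], [0.188, -0.1605, 0]]' --turn '[[0, 0, 0.037], [0, 0, 0.074], [0, 0, 0.111], [0, 0, 0.148], [0, 0, 0.148]]' --newtons 30

```text
t: 0.52
tcp_pos: [0.273, -0.4396, 0.2309]
tool_rot: [0.994, -0.105, -0.0, -0.001]
force: [0.9, -0.2, -1.2]
finger_gap: 1.004
gripper_force: 0.0
```

```bash
python3 g.py 629 75 120 -11.85
```

```text
t 0.52 tcp [ 273.  -439.6  230.9] gap 1.004 f [ 0.9 -0.2 -1.2] grip 0.0 q6 0.55
travel [ 0.3005 -0.7221  0.1392] turn [-0.0003  0.0001 -0.0013] rows 15.2 0.0
```

apply_moves --claw '[1, 1, 1, 1, 1]' --travel '[[0.097, -0.234, 0.045], [0.097, -0.234, 0.045], [0.097, -0.234, 0.045], [0.097, -0.234, 0.045], [0.097, -0.234, 0.045]]' --turn '[[0, 0, 0], [0, 0, 0], [0, 0, 0], [0, 0, 0], [0, 0, 0]]'

```text
t: 0.93
tcp_pos: [0.3873, -0.2719, 0.1948]
tool_rot: [0.995, -0.103, -0.0, -0.0]
force: [0.4, -1.9, -0.3]
finger_gap: 0.999
gripper_force: 0.0
```

apply_moves --claw '[1, 1, 1, 1, 1]' --travel '[[0.097, -0.234, 0.045], [0.097, -0.234, 0.045], [0.097, -0.234, 0.045], [0.097, -0.234, 0.045], [0.097, -0.234, 0.045]]' --turn '[[0, 0, 0], [0, 0, 0], [0, 0, 0], [0, 0, 0], [0, 0, 0]]'

```text
t: 1.35
tcp_pos: [0.5017, -0.1046, 0.1587]
tool_rot: [0.995, -0.103, -0.0, -0.0]
force: [-0.1, -0.1, 0.1]
finger_gap: 0.999
gripper_force: 0.0
```

apply_moves --claw '[1, 1, 1, 1, 1]' --travel '[[0.097, -0.234, 0.045], [0.097, -0.234, 0.045], [0.097, -0.234, 0.045], [0.097, -0.234, 0.045], [0.097, -0.234, 0.045]]' --turn '[[0, 0, 0], [0, 0, 0], [0, 0, 0], [0, 0, 0], [0, 0, 0]]'

```text
t: 1.77
tcp_pos: [0.616, 0.0628, 0.1224]
tool_rot: [0.995, -0.103, -0.0, -0.0]
force: [0.9, -0.4, 0.3]
finger_gap: 1.002
gripper_force: 0.0
```

```bash
python3 g.py 629.2 75.2 4 -11.85
```

```text
t 1.77 tcp [616.   62.8 122.4] gap 1.002 f [ 0.9 -0.4  0.3] grip 0.0 q6 1.70
travel [ 0.0132 -0.0185  0.148 ] turn [0.     0.0003 0.0004] rows 2.9 0.0
```

apply_moves --claw '[1, 1, 1, 1, 1]' --travel '[[0.013, -0.018, 0.04], [0.013, -0.018, 0.08], [0.013, -0.018, 0.12], [0.013, -0.018, 0.14], [0.013, -0.018, 0.148]]' --turn '[[0, 0, 0], [0, 0, 0], [0, 0, 0], [0, 0, 0], [0, 0, 0]]'

```text
t: 2.18
tcp_pos: [0.6256, 0.073, 0.001]
tool_rot: [0.995, -0.103, -0.004, 0.0]
force: [0.2, 0.3, 0.1]
finger_gap: 1.001
gripper_force: 0.0
```

apply_moves --claw '[0, 0, 0, 0, 0]' --travel '[[0, 0, 0], [0, 0, 0], [0, 0, 0], [0, 0, 0], [0, 0, 0]]' --turn '[[0, 0, 0], [0, 0, 0], [0, 0, 0], [0, 0, 0], [0, 0, 0]]' --newtons 30

```text
t: 2.6
tcp_pos: [0.6293, 0.0723, 0.0063]
tool_rot: [0.995, -0.103, 0.001, -0.0]
force: [0.2, -0.5, -1.5]
finger_gap: 0.79
gripper_force: 34.7
```

apply_moves --claw '[0, 0, 0, 0, 0]' --travel '[[0, 0, 0], [0, 0, 0], [0, 0, 0], [0, 0, 0], [0, 0, 0]]' --turn '[[0, 0, 0], [0, 0, 0], [0, 0, 0], [0, 0, 0], [0, 0, 0]]'

```text
t: 3.02
tcp_pos: [0.6284, 0.0725, 0.0049]
tool_rot: [0.995, -0.103, -0.0, 0.0]
force: [-0.0, -0.3, -1.7]
finger_gap: 0.791
gripper_force: 34.7
```

apply_moves --claw '[0, 0, 0, 0, 0]' --travel '[[0, 0, -0.02], [0, 0, -0.05], [0, 0, -0.09], [0, 0, -0.13], [0, 0, -0.13]]' --turn '[[0, 0, 0], [0, 0, 0], [0, 0, 0], [0, 0, 0], [0, 0, 0]]'

```text
t: 3.43
tcp_pos: [0.633, 0.0724, 0.1154]
tool_rot: [0.995, -0.103, 0.006, -0.0]
force: [2.0, -0.2, -0.3]
finger_gap: 0.798
gripper_force: 34.8
```

```bash
python3 g.py 530 -340.5 105 -11.85
```

```text
t 3.43 tcp [633.   72.4 115.4] gap 0.798 f [ 2.  -0.2 -0.3] grip 34.8 q6 1.72
travel [-0.0207  0.5315  0.0118] turn [-0.0006 -0.004   0.0003] rows 10.2 0.1
```

apply_moves --claw '[0, 0, 0, 0, 0]' --travel '[[-0.002, 0.04, 0], [-0.004, 0.085, 0], [-0.006, 0.135, 0], [-0.007, 0.185, 0], [-0.007, 0.235, 0]]' --turn '[[0, 0, 0], [0, 0, 0], [0, 0, 0], [0, 0, 0], [0, 0, 0]]'

```text
t: 3.85
tcp_pos: [0.5834, -0.1115, 0.1084]
tool_rot: [0.995, -0.102, -0.001, -0.0]
force: [0.6, -0.3, -2.4]
finger_gap: 0.792
gripper_force: 34.8
```

apply_moves --claw '[0, 0, 0, 0, 0]' --travel '[[-0.002, 0.05, 0], [-0.004, 0.1, 0], [-0.006, 0.15, 0], [-0.008, 0.2, 0], [-0.008, 0.24, 0]]' --turn '[[0, 0, 0], [0, 0, 0], [0, 0, 0], [0, 0, 0], [0, 0, 0]]'

```text
t: 4.27
tcp_pos: [0.5375, -0.2998, 0.1084]
tool_rot: [0.995, -0.104, -0.0, 0.0]
force: [2.0, 0.2, -1.5]
finger_gap: 0.794
gripper_force: 34.8
```

apply_moves --claw '[0, 0, 0, 0, 0]' --travel '[[0, 0.03, 0], [0, 0.05, 0], [0, 0.055, 0], [0, 0.055, 0], [0, 0.055, 0]]' --turn '[[0, 0, 0], [0, 0, 0], [0, 0, 0], [0, 0, 0], [0, 0, 0]]'

```text
t: 4.68
tcp_pos: [0.5298, -0.3384, 0.1085]
tool_rot: [0.995, -0.103, -0.001, -0.001]
force: [0.0, 0.6, -1.6]
finger_gap: 0.792
gripper_force: 34.8
```

```bash
python3 g.py 530 -340.5 8.5 -11.85; python3 - <<'E'
from h import *
from station import manip
d=manip.snapshot("side");cv2.imwrite("pics/s1.png",d["pixels"][60:300,200:600,::-1].repeat(2,0).repeat(2,1))
E
```

```text
t 4.68 tcp [ 529.8 -338.4  108.5] gap 0.792 f [ 0.   0.6 -1.6] grip 34.8 q6 1.03
travel [0.001  0.0027 0.1249] turn [-0.0005  0.0005  0.0004] rows 2.4 0.0
```

View pics/s1.png

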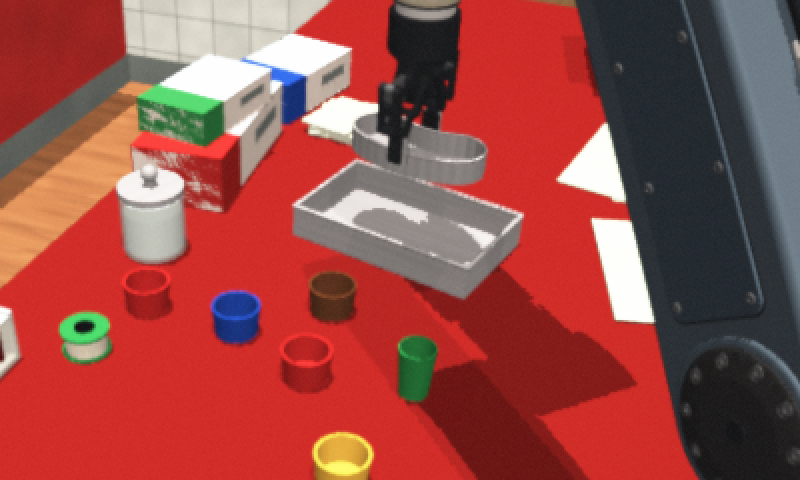

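The dish hangs level over the tray, with the dish at crop pixel (420,150) and the tray at (410,230). I lower it gently.

apply_moves --claw '[0, 0, 0, 0, 0]' --travel '[[0.001, 0.0025, 0.03], [0.001, 0.0025, 0.07], [0.001, 0.0025, 0.1], [0.001, 0.0025, 0.115], [0.001, 0.0025, 0.119]]' --turn '[[0, 0, 0], [0, 0, 0], [0, 0, 0], [0, 0, 0], [0, 0, 0]]'

```text
t: 5.15
tcp_pos: [0.5293, -0.3392, 0.0112]
tool_rot: [0.995, -0.102, -0.002, -0.002]
force: [-0.1, 1.1, -2.0]
finger_gap: 0.79
gripper_force: 34.8
```

apply_moves --claw '[0, 0, 0, 0, 0]' --travel '[[0, 0, 0.002], [0, 0, 0.004], [0, 0, 0.0055], [0, 0, 0.0055], [0, 0, 0.0055]]' --turn '[[0, 0, 0], [0, 0, 0], [0, 0, 0], [0, 0, 0], [0, 0, 0]]'

```text
t: 5.57
tcp_pos: [0.5308, -0.3427, 0.0104]
tool_rot: [0.995, -0.103, 0.001, 0.001]
force: [-0.1, 0.1, -1.8]
finger_gap: 0.791
gripper_force: 34.8
```

apply_moves --claw '[0, 0, 0, 0]' --travel '[[0, 0, 0.001], [0, 0, 0.0015], [0, 0, 0.0015], [0, 0, 0.0015]]' --turn '[[0, 0, 0], [0, 0, 0], [0, 0, 0], [0, 0, 0]]'

```text
t: 5.9
tcp_pos: [0.5303, -0.3423, 0.0082]
tool_rot: [0.995, -0.103, 0.0, 0.0]
force: [0.6, -1.0, -1.7]
finger_gap: 0.791
gripper_force: 34.8
```

apply_moves --claw '[0, 0, 0, 0]' --travel '[[0, 0, 0.001], [0, 0, 0.0015], [0, 0, 0.0015], [0, 0, 0.0015]]' --turn '[[0, 0, 0], [0, 0, 0], [0, 0, 0], [0, 0, 0]]'

```text
t: 6.23
tcp_pos: [0.5304, -0.3423, 0.0077]
tool_rot: [0.995, -0.103, 0.0, 0.0]
force: [-1.6, 0.1, 5.6]
finger_gap: 0.794
gripper_force: 35.5
```

Contact, so I release and rise.

apply_moves --claw '[0.95, 0.95, 0.95, 0.95, 0.95]' --travel '[[0, 0, 0], [0, 0, 0], [0, 0, 0], [0, 0, 0], [0, 0, 0]]' --turn '[[0, 0, 0], [0, 0, 0], [0, 0, 0], [0, 0, 0], [0, 0, 0]]'

```text
t: 6.65
tcp_pos: [0.5303, -0.3422, 0.0067]
tool_rot: [0.995, -0.103, -0.0, -0.0]
force: [0.2, 0.6, 0.0]
finger_gap: 0.975
gripper_force: 0.0
```

apply_moves --claw '[0.95, 0.95, 0.95, 0.95, 0.95]' --travel '[[0, 0, -0.01], [0, 0, -0.04], [0, 0, -0.09], [0, 0, -0.14], [0, 0, -0.14]]' --turn '[[0, 0, 0], [0, 0, 0], [0, 0, 0], [0, 0, 0], [0, 0, 0]]'

```text
t: 7.07
tcp_pos: [0.5346, -0.3459, 0.1275]
tool_rot: [0.995, -0.103, 0.006, 0.005]
force: [-0.0, -0.5, 1.0]
finger_gap: 0.977
gripper_force: 0.0
```

```bash
python3 g.py 635.8 -95.8 110 -5
```

```text
t 7.07 tcp [ 534.6 -345.9  127.5] gap 0.977 f [-0.  -0.5  1. ] grip 0.0 q6 1.03
travel [ 0.0597 -0.332   0.0199] turn [ 0.0029 -0.0042 -0.0377] rows 6.5 1.0
```

apply_moves --claw '[0.8, 0.8, 0.8, 0.8, 0.8]' --travel '[[0.009, -0.045, 0], [0.019, -0.095, 0], [0.029, -0.145, 0], [0.039, -0.195, 0], [0.049, -0.245, 0]]' --turn '[[0, 0, 0], [0, 0, 0], [0, 0, 0], [0, 0, 0], [0, 0, 0]]'

```text
t: 7.48
tcp_pos: [0.6093, -0.1569, 0.1195]
tool_rot: [0.995, -0.103, 0.0, 0.0]
force: [-0.5, -0.4, -0.2]
finger_gap: 0.897
gripper_force: 0.0
```

apply_moves --claw '[0.8, 0.8, 0.8, 0.8, 0.8]' --travel '[[0.01, -0.05, 0], [0.017, -0.0835, 0.02], [0.017, -0.0835, 0.05], [0.017, -0.0835, 0.07], [0.017, -0.0835, 0.07]]' --turn '[[0, 0, 0], [0, 0, 0], [0, 0, 0], [0, 0, 0], [0, 0, 0]]'

```text
t: 7.9
tcp_pos: [0.6335, -0.0939, 0.0598]
tool_rot: [0.995, -0.102, -0.003, -0.001]
force: [-0.5, 0.2, -0.4]
finger_gap: 0.901
gripper_force: 0.0
```

```bash
python3 g.py 635.8 -95.8 12 -11.85;  python3 - <<'E'
from h import *
from station import manip
d=manip.snapshot("side");cv2.imwrite("pics/s2.png",d["pixels"][60:300,200:600,::-1].repeat(2,0).repeat(2,1))
E
```

```text
t 7.90 tcp [633.5 -93.9  59.8] gap 0.901 f [-0.5  0.2 -0.4] grip 0.0 q6 1.45
travel [0.0037 0.0018 0.0598] turn [-0.0002  0.0021  0.0008] rows 1.1 0.1
```

View pics/s2.png

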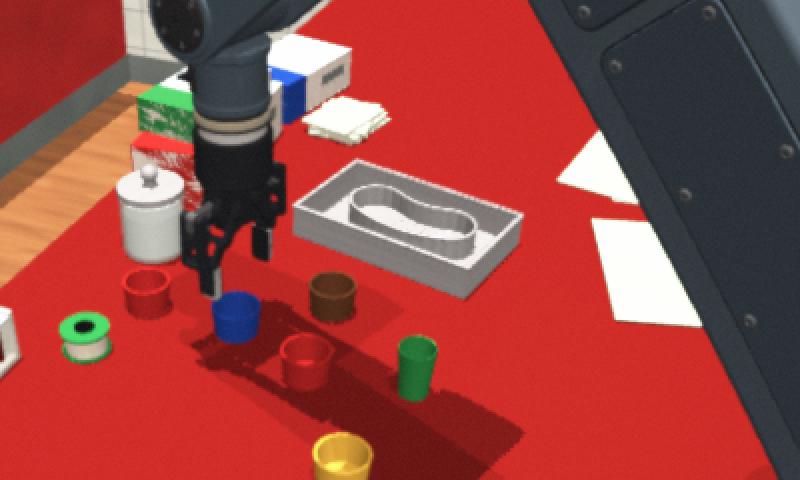

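Side view: the open fingers straddle the blue bowl (236,318) and the dish sits flat in the tray (415,220). I go down and grip.

apply_moves --claw '[0.8, 0.8, 0.8, 0.8, 0.8]' --travel '[[0, 0, 0.03], [0, 0, 0.06], [0, 0, 0.072], [0, 0, 0.072], [0, 0, 0.072]]' --turn '[[0, 0, 0], [0, 0, 0], [0, 0, 0], [0, 0, 0], [0, 0, 0]]'

```text
t: 8.37
tcp_pos: [0.6361, -0.0963, 0.006]
tool_rot: [0.995, -0.103, 0.0, 0.0]
force: [0.9, 0.7, -0.0]
finger_gap: 0.901
gripper_force: 0.0
```

apply_moves --claw '[-0.3, -0.3, -0.3, -0.3, -0.3]' --travel '[[0, 0, 0], [0, 0, 0], [0, 0, 0], [0, 0, 0], [0, 0, 0]]' --turn '[[0, 0, 0], [0, 0, 0], [0, 0, 0], [0, 0, 0], [0, 0, 0]]' --newtons 25

```text
t: 8.78
tcp_pos: [0.637, -0.0963, 0.0074]
tool_rot: [0.995, -0.103, 0.002, 0.0]
force: [-0.0, 0.0, 5.9]
finger_gap: 0.594
gripper_force: 25.6
```

apply_moves --claw '[-0.3, -0.3, -0.3, -0.3, -0.3]' --travel '[[0, 0, 0], [0, 0, 0], [0, 0, 0], [0, 0, 0], [0, 0, 0]]' --turn '[[0, 0, 0], [0, 0, 0], [0, 0, 0], [0, 0, 0], [0, 0, 0]]'

```text
t: 9.2
tcp_pos: [0.637, -0.0963, 0.0075]
tool_rot: [0.995, -0.103, 0.002, 0.0]
force: [-0.7, 0.3, 6.2]
finger_gap: 0.591
gripper_force: 25.6
```

apply_moves --claw '[-0.3, -0.3, -0.3, -0.3, -0.3]' --travel '[[0, 0, -0.02], [0, 0, -0.05], [0, 0, -0.09], [0, 0, -0.13], [0, 0, -0.13]]' --turn '[[0, 0, 0], [0, 0, 0], [0, 0, 0], [0, 0, 0], [0, 0, 0]]'

```text
t: 9.62
tcp_pos: [0.6403, -0.0971, 0.1166]
tool_rot: [0.995, -0.103, 0.007, 0.001]
force: [1.6, -0.4, 0.6]
finger_gap: 0.594
gripper_force: 26.2
```

```bash
python3 - <<'E'
from h import *
from station import manip
d=manip.snapshot("top");H=hsv(d);np.savez("top1.npz",**d)
cv2.imwrite("pics/t1.png",d["pixels"][:,:,::-1])
c=blob(H[...,1]<90,(462,260));print(rect(plane(d,c,.042)))
W=cloud(d);m=np.zeros((480,640),np.uint8);cv2.drawContours(m,[c.reshape(-1,1,2)],-1,1,-1)
q=W[m>0]
for a,b in((.023,.037),(.038,.06)):
  k=q[(q[:,2]>a)&(q[:,2]<b)];print(rect(k),len(k))
E
```

```text
(array([ 530.7, -337.3]), array([148.6, 231.8]), -11.79)
(array([ 530.8, -340.9]), array([142.7, 225.6]), -11.76) 708
(array([ 530.2, -340.4]), array([143.3, 232.5]), -11.67) 642
```

View pics/t1.png

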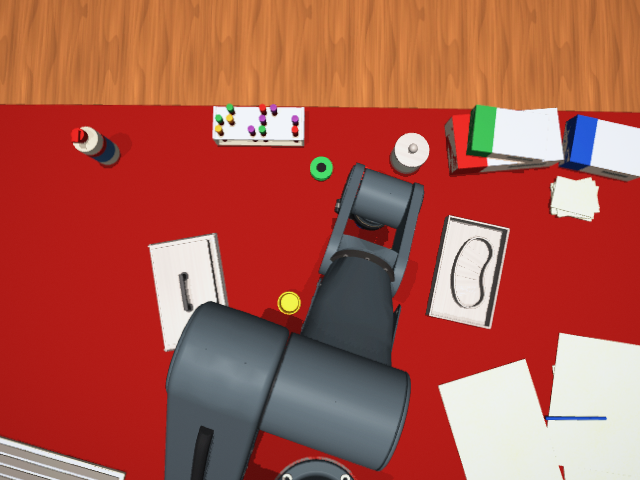

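Top view: the dish lies in the tray at about (472,272), concave side to the right. The bowl is in the gripper (gap 50 mm). Now I measure where the dish lies.

```bash
python3 - <<'E'
from h import *
d=dict(np.load("top1.npz"));W=cloud(d)
a=np.radians(-11.75);Rz=np.array([[np.cos(a),np.sin(a)],[-np.sin(a),np.cos(a)]])
q=W.reshape(-1,3);l=(q[:,:2]*1000-[530.1,-340.5])@Rz.T
k=(abs(l[:,0])<105)&(abs(l[:,1])<58)&(q[:,2]>.018)&(q[:,2]<.04)
L=l[k];print(k.sum(),rect(np.c_[L/1000,L[:,0]]),L.min(0),L.max(0))
E
python3 g.py 529 -342 120 78.2
```

```text
470 (array([ 1.5, -8.1]), array([ 82. , 165.1]), 0.06) [-81.02317404 -49.12792294] [84.13108151 32.92141694]
t 9.67 tcp [638.9 -96.7 114.1] gap 0.590 f [ 0.2 -0.3  0.1] grip 26.2 q6 1.45
travel [-0.0716  0.3283 -0.0078] turn [ 0.0027 -0.0022 -0.5   ] rows 6.4 12.6
```

apply_moves --claw '[-0.3, -0.3, -0.3, -0.3, -0.3]' --travel '[[-0.009, 0.04, 0], [-0.018, 0.08, 0], [-0.027, 0.12, 0], [-0.036, 0.16, 0], [-0.045, 0.2, 0]]' --turn '[[0, 0, -0.038], [0, 0, -0.076], [0, 0, -0.114], [0, 0, -0.152], [0, 0, -0.19]]'

```text
t: 10.08
tcp_pos: [0.5664, -0.2456, 0.1084]
tool_rot: [0.98, 0.197, -0.001, -0.001]
force: [0.8, -0.3, -0.8]
finger_gap: 0.591
gripper_force: 26.2
```

apply_moves --claw '[-0.3, -0.3, -0.3, -0.3, -0.3]' --travel '[[0, 0, 0], [0, 0, 0], [0, 0, 0], [0, 0, 0], [0, 0, 0]]' --turn '[[0, 0, -0.038], [0, 0, -0.076], [0, 0, -0.114], [0, 0, -0.152], [0, 0, -0.19]]'

```text
t: 10.5
tcp_pos: [0.5669, -0.2448, 0.1083]
tool_rot: [0.879, 0.476, -0.0, -0.001]
force: [-0.5, -0.2, -0.3]
finger_gap: 0.591
gripper_force: 26.2
```

apply_moves --claw '[-0.3, -0.3, -0.3, -0.3, -0.3]' --travel '[[0, 0, 0], [0, 0, 0], [0, 0, 0], [0, 0, 0], [0, 0, 0]]' --turn '[[0, 0, -0.038], [0, 0, -0.076], [0, 0, -0.114], [0, 0, -0.12], [0, 0, -0.12]]'

```text
t: 10.92
tcp_pos: [0.5672, -0.2446, 0.1086]
tool_rot: [0.777, 0.63, -0.0, -0.001]
force: [0.3, -0.8, -0.5]
finger_gap: 0.586
gripper_force: 26.2
```

```bash
python3 g.py 530.7 -342.6 110 78.2
```

```text
t 10.92 tcp [ 567.2 -244.6  108.6] gap 0.586 f [ 0.3 -0.8 -0.5] grip 26.2 q6 -0.38
travel [-0.1292 -0.0194 -0.0018] turn [-0.0005 -0.0002 -0.0007] rows 2.5 0.0
```

apply_moves --claw '[-0.3, -0.3, -0.3, -0.3, -0.3]' --travel '[[-0.04, -0.006, 0], [-0.09, -0.013, 0], [-0.129, -0.0194, 0], [-0.129, -0.0194, 0.03], [-0.129, -0.0194, 0.06]]' --turn '[[0, 0, 0], [0, 0, 0], [0, 0, 0], [0, 0, 0], [0, 0, 0]]'

```text
t: 11.33
tcp_pos: [0.5319, -0.3465, 0.0623]
tool_rot: [0.778, 0.628, 0.0, 0.003]
force: [0.2, -0.1, -0.2]
finger_gap: 0.594
gripper_force: 26.2
```

apply_moves --claw '[-0.3, -0.3, -0.3]' --travel '[[0, 0, 0], [0, 0, 0], [0, 0, 0]]' --turn '[[0, 0, 0], [0, 0, 0], [0, 0, 0]]'

```text
t: 11.58
tcp_pos: [0.5319, -0.3427, 0.0618]
tool_rot: [0.776, 0.63, 0.0, 0.0]
force: [0.8, 1.1, -0.3]
finger_gap: 0.594
gripper_force: 26.4
```

```bash
python3 g.py 530.7 -342.6 16 78.2;  python3 - <<'E'
from h import *
from station import manip
d=manip.snapshot("side");cv2.imwrite("pics/s3.png",cv2.resize(d["pixels"][100:220,320:480,::-1],None,fx=4,fy=4))
E
```

```text
t 11.58 tcp [ 531.9 -342.7   61.8] gap 0.594 f [ 0.8  1.1 -0.3] grip 26.4 q6 -0.54
travel [-0.0001 -0.0015  0.0572] turn [ 0.0001  0.0001 -0.0002] rows 1.1 0.0
```

View pics/s3.png

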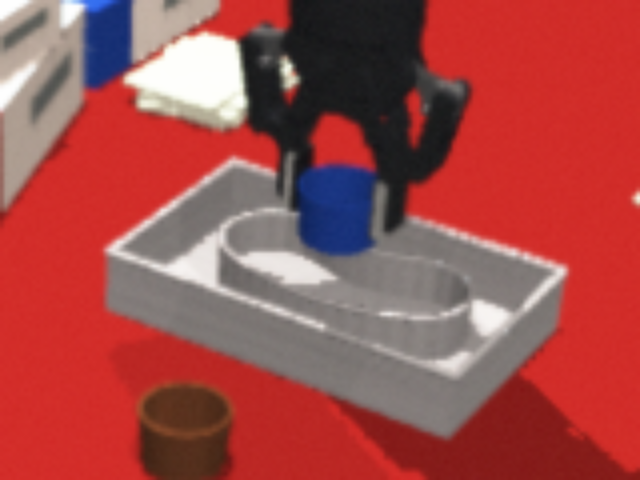

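The bowl (340,210) hangs centred over the dish waist, so I lower it.

apply_moves --claw '[-0.3, -0.3, -0.3, -0.3, -0.3]' --travel '[[0, 0, 0.02], [0, 0, 0.04], [0, 0, 0.052], [0, 0, 0.057], [0, 0, 0.057]]' --turn '[[0, 0, 0], [0, 0, 0], [0, 0, 0], [0, 0, 0], [0, 0, 0]]'

```text
t: 12.05
tcp_pos: [0.5315, -0.3424, 0.0155]
tool_rot: [0.776, 0.631, -0.0, -0.0]
force: [0.8, 0.8, -1.0]
finger_gap: 0.596
gripper_force: 26.4
```

apply_moves --claw '[-0.3, -0.3, -0.3, -0.3]' --travel '[[0, 0, 0.001], [0, 0, 0.002], [0, 0, 0.002], [0, 0, 0.002]]' --turn '[[0, 0, 0], [0, 0, 0], [0, 0, 0], [0, 0, 0]]'

```text
t: 12.38
tcp_pos: [0.5318, -0.3431, 0.0147]
tool_rot: [0.776, 0.631, 0.0, 0.001]
force: [-0.4, -0.2, -0.4]
finger_gap: 0.591
gripper_force: 26.4
```

apply_moves --claw '[-0.3, -0.3, -0.3, -0.3]' --travel '[[0, 0, 0.001], [0, 0, 0.002], [0, 0, 0.002], [0, 0, 0.002]]' --turn '[[0, 0, 0], [0, 0, 0], [0, 0, 0], [0, 0, 0]]'

```text
t: 12.72
tcp_pos: [0.5315, -0.3429, 0.0126]
tool_rot: [0.776, 0.631, 0.0, 0.0]
force: [-0.1, 0.3, -0.5]
finger_gap: 0.594
gripper_force: 26.4
```

apply_moves --claw '[-0.3, -0.3, -0.3, -0.3]' --travel '[[0, 0, 0.001], [0, 0, 0.0018], [0, 0, 0.0018], [0, 0, 0.0018]]' --turn '[[0, 0, 0], [0, 0, 0], [0, 0, 0], [0, 0, 0]]'

```text
t: 13.05
tcp_pos: [0.5315, -0.343, 0.0124]
tool_rot: [0.776, 0.631, -0.0, 0.0]
force: [-1.7, 2.0, 7.4]
finger_gap: 0.593
gripper_force: 26.8
```

apply_moves --claw '[-0.3, -0.3, -0.3, -0.3]' --travel '[[0, 0, 0.001], [0, 0, 0.0015], [0, 0, 0.0015], [0, 0, 0.0015]]' --turn '[[0, 0, 0], [0, 0, 0], [0, 0, 0], [0, 0, 0]]'

```text
t: 13.38
tcp_pos: [0.5315, -0.343, 0.0124]
tool_rot: [0.776, 0.631, -0.0, 0.0]
force: [-3.5, 2.8, 13.8]
finger_gap: 0.591
gripper_force: 27.1
```

apply_moves --claw '[-0.3, 0.5, 0.5, 0.5, 0.5]' --travel '[[0, 0, -0.002], [0, 0, -0.002], [0, 0, -0.002], [0, 0, -0.002], [0, 0, -0.002]]' --turn '[[0, 0, 0], [0, 0, 0], [0, 0, 0], [0, 0, 0], [0, 0, 0]]'

```text
t: 13.8
tcp_pos: [0.5313, -0.3427, 0.011]
tool_rot: [0.776, 0.631, -0.0, -0.0]
force: [-0.7, 0.3, -0.3]
finger_gap: 0.75
gripper_force: 0.0
```

apply_moves --claw '[0.5, 0.5, 0.5, 0.5, 0.5]' --travel '[[0, 0, -0.01], [0, 0, -0.03], [0, 0, -0.07], [0, 0, -0.12], [0, 0, -0.14]]' --turn '[[0, 0, 0], [0, 0, 0], [0, 0, 0], [0, 0, 0], [0, 0, 0]]'

```text
t: 14.22
tcp_pos: [0.5334, -0.3445, 0.1284]
tool_rot: [0.776, 0.631, 0.001, 0.004]
force: [0.8, -1.2, 0.4]
finger_gap: 0.751
gripper_force: 0.0
```

```bash
python3 g.py 435.2 -76.6 120 78.2
```

```text
t 14.22 tcp [ 533.4 -344.5  128.4] gap 0.751 f [ 0.8 -1.2  0.4] grip 0.0 q6 -0.54
travel [ 0.3027 -0.1887  0.0082] turn [ 0.002   0.0012 -0.    ] rows 6.8 0.1
```

apply_moves --claw '[0.5, 0.5, 0.5, 0.5, 0.5]' --travel '[[0.04, -0.025, 0], [0.08, -0.05, 0], [0.12, -0.075, 0], [0.16, -0.1, 0], [0.2, -0.125, 0]]' --turn '[[0, 0, 0], [0, 0, 0], [0, 0, 0], [0, 0, 0], [0, 0, 0]]'

```text
t: 14.63
tcp_pos: [0.4656, -0.1644, 0.124]
tool_rot: [0.776, 0.63, 0.0, 0.0]
force: [1.1, 0.6, 0.1]
finger_gap: 0.752
gripper_force: 0.0
```

apply_moves --claw '[0.5, 0.5, 0.5, 0.5, 0.5]' --travel '[[0.04, -0.024, 0], [0.08, -0.047, 0], [0.101, -0.061, 0], [0.101, -0.061, 0.02], [0.101, -0.061, 0.04]]' --turn '[[0, 0, 0], [0, 0, 0], [0, 0, 0], [0, 0, 0], [0, 0, 0]]'

```text
t: 15.05
tcp_pos: [0.4352, -0.0754, 0.0924]
tool_rot: [0.775, 0.632, 0.001, 0.001]
force: [0.9, -0.9, -0.6]
finger_gap: 0.748
gripper_force: 0.0
```

apply_moves --claw '[0.5, 0.5]' --travel '[[0, 0, 0], [0, 0, 0]]' --turn '[[0, 0, 0], [0, 0, 0]]'

```text
t: 15.22
tcp_pos: [0.4349, -0.0766, 0.0914]
tool_rot: [0.776, 0.631, -0.0, -0.001]
force: [-0.1, 0.4, 0.6]
finger_gap: 0.749
gripper_force: 0.0
```

```bash
python3 g.py 435.2 -76.6 30 78.2;  python3 - <<'E'
from h import *
from station import manip
d=manip.snapshot("side");cv2.imwrite("pics/s4.png",cv2.resize(d["pixels"][90:300,300:500,::-1],None,fx=2.8,fy=2.8))
E
```

```text
t 15.22 tcp [434.9 -76.6  91.4] gap 0.749 f [-0.1  0.4  0.6] grip 0.0 q6 -0.22
travel [-0.      0.0004  0.0768] turn [-0.0004 -0.0001 -0.    ] rows 1.5 0.0
```

View pics/s4.png

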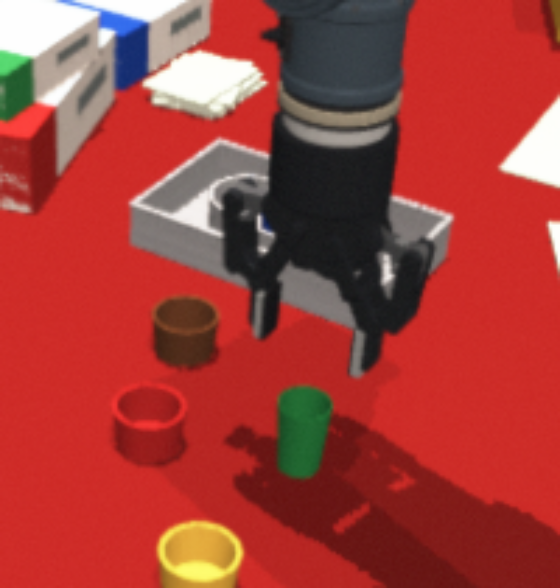

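Fingers straddle the cup (305,430). I go down to TCP z of about 31 and grip.

apply_moves --claw '[0.5, 0.5, 0.5, 0.5]' --travel '[[0, 0, 0.03], [0, 0, 0.06], [0, 0, 0.076], [0, 0, 0.076]]' --turn '[[0, 0, 0], [0, 0, 0], [0, 0, 0], [0, 0, 0]]'

```text
t: 15.6
tcp_pos: [0.4347, -0.0769, 0.0295]
tool_rot: [0.776, 0.63, -0.001, -0.001]
force: [0.2, -0.3, -0.1]
finger_gap: 0.753
gripper_force: 0.0
```

apply_moves --claw '[-0.6, -0.6, -0.6, -0.6, -0.6]' --travel '[[0, 0, 0], [0, 0, 0], [0, 0, 0], [0, 0, 0], [0, 0, 0]]' --turn '[[0, 0, 0], [0, 0, 0], [0, 0, 0], [0, 0, 0], [0, 0, 0]]' --newtons 20

```text
t: 16.02
tcp_pos: [0.4358, -0.077, 0.0317]
tool_rot: [0.776, 0.631, 0.001, 0.001]
force: [-0.3, -0.1, 6.1]
finger_gap: 0.437
gripper_force: 20.2
```

apply_moves --claw '[-0.6, -0.6, -0.6, -0.6, -0.6]' --travel '[[0, 0, 0], [0, 0, 0], [0, 0, 0], [0, 0, 0], [0, 0, 0]]' --turn '[[0, 0, 0], [0, 0, 0], [0, 0, 0], [0, 0, 0], [0, 0, 0]]'

```text
t: 16.43
tcp_pos: [0.4357, -0.077, 0.0317]
tool_rot: [0.776, 0.631, 0.0, 0.001]
force: [-0.7, -0.1, 7.5]
finger_gap: 0.44
gripper_force: 20.3
```

apply_moves --claw '[-0.6, -0.6, -0.6, -0.6, -0.6]' --travel '[[0, 0, -0.02], [0, 0, -0.05], [0, 0, -0.09], [0, 0, -0.13], [0, 0, -0.13]]' --turn '[[0, 0, 0], [0, 0, 0], [0, 0, 0], [0, 0, 0], [0, 0, 0]]'

```text
t: 16.85
tcp_pos: [0.4381, -0.0778, 0.1395]
tool_rot: [0.776, 0.631, 0.002, 0.005]
force: [0.6, -0.9, 0.9]
finger_gap: 0.433
gripper_force: 20.3
```

```bash
python3 - <<'E'
from h import *
from station import manip
d=manip.snapshot("top");H=hsv(d)
c=blob((H[...,0]>=100)&(H[...,0]<=130)&(H[...,1]>120),(472,272));P=plane(d,c,.039)
print("blue",cv2.minEnclosingCircle((P[:,:2]*1000).astype(np.float32)),rect(P),c.mean(0))
cv2.imwrite("pics/t2.png",cv2.resize(d["pixels"][200:350,380:560,::-1],None,fx=4,fy=4))
E
python3 g.py 531.4 -342.9 135 78.2
```

```text
blue ((530.7136840820312, -343.0206298828125), 28.16362190246582) (array([ 530.3, -343.2]), array([48.9, 55.1]), -63.38) [470.03030303 271.15151515]
t 16.90 tcp [437.2 -77.5 137.6] gap 0.433 f [ 0.3  0.1 -0.7] grip 20.3 q6 -0.22
travel [-0.3007  0.183   0.0052] turn [0.0025 0.0006 0.    ] rows 6.8 0.1
```

View pics/t2.png

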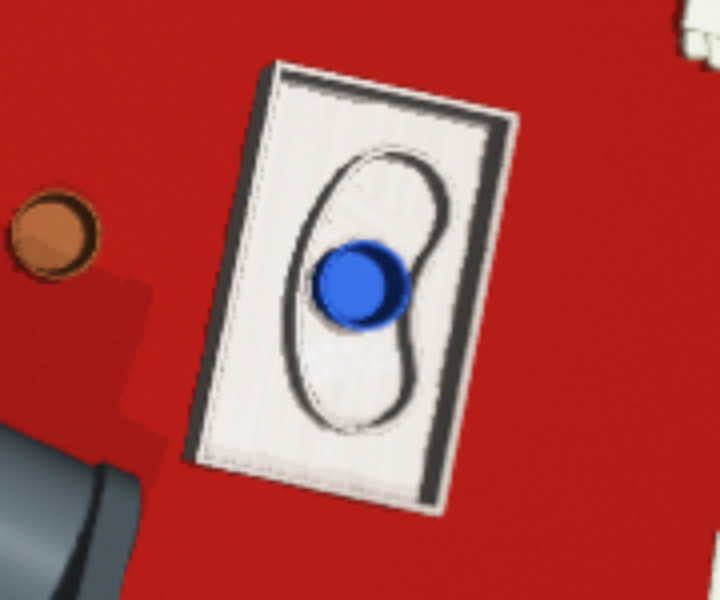

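The bowl stands in the dish at (360,285), measured at (530.7,-343) mm. I carry the cup there.

apply_moves --claw '[-0.6, -0.6, -0.6, -0.6, -0.6]' --travel '[[-0.03, 0.018, 0], [-0.07, 0.043, 0], [-0.11, 0.068, 0], [-0.15, 0.092, 0], [-0.19, 0.117, 0]]' --turn '[[0, 0, 0], [0, 0, 0], [0, 0, 0], [0, 0, 0], [0, 0, 0]]'

```text
t: 17.32
tcp_pos: [0.4951, -0.2456, 0.1335]
tool_rot: [0.776, 0.631, -0.0, -0.001]
force: [0.5, 0.4, -1.0]
finger_gap: 0.437
gripper_force: 20.3
```

apply_moves --claw '[-0.6, -0.6, -0.6, -0.6, -0.6]' --travel '[[-0.04, 0.025, 0], [-0.08, 0.05, 0], [-0.1, 0.062, 0], [-0.111, 0.068, 0], [-0.111, 0.068, 0]]' --turn '[[0, 0, 0], [0, 0, 0], [0, 0, 0], [0, 0, 0], [0, 0, 0]]'

```text
t: 17.73
tcp_pos: [0.5305, -0.3444, 0.1332]
tool_rot: [0.777, 0.63, -0.0, -0.0]
force: [0.7, -0.1, -1.0]
finger_gap: 0.44
gripper_force: 20.3
```

apply_moves --claw '[-0.6, -0.6, -0.6, -0.6, -0.6]' --travel '[[0, 0, 0.02], [0, 0, 0.05], [0, 0, 0.06], [0, 0, 0.06], [0, 0, 0.06]]' --turn '[[0, 0, 0], [0, 0, 0], [0, 0, 0], [0, 0, 0], [0, 0, 0]]'

```text
t: 18.15
tcp_pos: [0.53, -0.341, 0.0862]
tool_rot: [0.776, 0.631, -0.0, -0.001]
force: [0.4, 0.1, -0.4]
finger_gap: 0.435
gripper_force: 20.3
```

```bash
python3 g.py 531 -343 42 78.2;  python3 - <<'E'
from h import *
from station import manip
d=manip.snapshot("side");cv2.imwrite("pics/s5.png",cv2.resize(d["pixels"][80:220,320:480,::-1],None,fx=4,fy=4))
E
```

```text
t 18.15 tcp [ 530.  -341.    86.2] gap 0.435 f [ 0.4  0.1 -0.4] grip 20.3 q6 -0.54
travel [-0.0023  0.0018  0.0552] turn [-0.0007 -0.0005  0.0002] rows 1.1 0.0
```

View pics/s5.png

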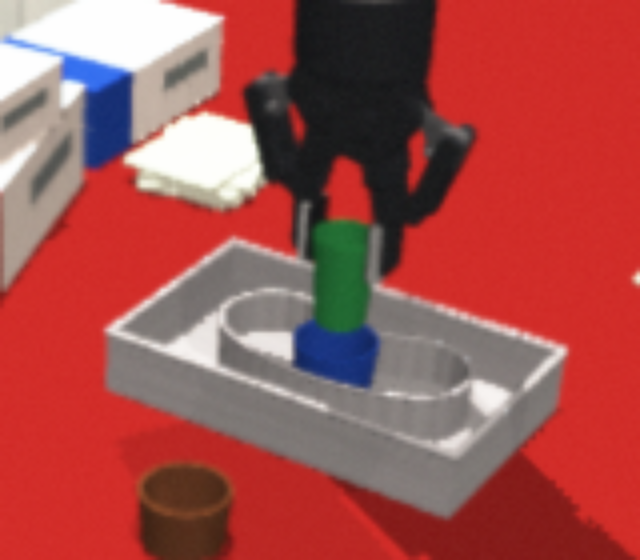

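The cup (342,275) is aligned over the bowl (337,350), so I lower it stepwise.

apply_moves --claw '[-0.6, -0.6, -0.6, -0.6, -0.6]' --travel '[[-0.001, 0.001, 0.02], [-0.001, 0.001, 0.04], [-0.001, 0.001, 0.05], [-0.001, 0.001, 0.054], [-0.001, 0.001, 0.054]]' --turn '[[0, 0, 0], [0, 0, 0], [0, 0, 0], [0, 0, 0], [0, 0, 0]]'

```text
t: 18.62
tcp_pos: [0.5312, -0.3434, 0.0435]
tool_rot: [0.776, 0.631, -0.0, -0.0]
force: [1.0, -0.8, 0.2]
finger_gap: 0.439
gripper_force: 20.3
```

apply_moves --claw '[-0.6, -0.6, -0.6, -0.6]' --travel '[[0, 0, 0.001], [0, 0, 0.002], [0, 0, 0.002], [0, 0, 0.002]]' --turn '[[0, 0, 0], [0, 0, 0], [0, 0, 0], [0, 0, 0]]'

```text
t: 18.95
tcp_pos: [0.5316, -0.3439, 0.0425]
tool_rot: [0.776, 0.631, 0.0, 0.0]
force: [0.3, -0.1, -0.2]
finger_gap: 0.439
gripper_force: 20.3
```

apply_moves --claw '[-0.6, -0.6, -0.6, -0.6]' --travel '[[0, 0, 0.001], [0, 0, 0.0015], [0, 0, 0.0015], [0, 0, 0.0015]]' --turn '[[0, 0, 0], [0, 0, 0], [0, 0, 0], [0, 0, 0]]'

```text
t: 19.28
tcp_pos: [0.5313, -0.3436, 0.0407]
tool_rot: [0.776, 0.631, 0.0, -0.0]
force: [0.7, -0.1, 0.5]
finger_gap: 0.432
gripper_force: 20.3
```

apply_moves --claw '[-0.6, -0.6, -0.6, -0.6]' --travel '[[0, 0, 0.001], [0, 0, 0.0015], [0, 0, 0.0015], [0, 0, 0.0015]]' --turn '[[0, 0, 0], [0, 0, 0], [0, 0, 0], [0, 0, 0]]'

```text
t: 19.62
tcp_pos: [0.5314, -0.3438, 0.0399]
tool_rot: [0.776, 0.631, -0.0, 0.0]
force: [-1.0, 1.2, 3.1]
finger_gap: 0.433
gripper_force: 20.5
```

apply_moves --claw '[-0.6, -0.6, -0.6, -0.6]' --travel '[[0, 0, 0.001], [0, 0, 0.0012], [0, 0, 0.0012], [0, 0, 0.0012]]' --turn '[[0, 0, 0], [0, 0, 0], [0, 0, 0], [0, 0, 0]]'

```text
t: 19.95
tcp_pos: [0.5314, -0.3439, 0.0398]
tool_rot: [0.776, 0.631, -0.0, 0.0]
force: [-2.1, 0.9, 8.4]
finger_gap: 0.439
gripper_force: 20.8
```

apply_moves --claw '[-0.6, 0.3, 0.3, 0.3, 0.3]' --travel '[[0, 0, -0.001], [0, 0, -0.001], [0, 0, -0.001], [0, 0, -0.001], [0, 0, -0.001]]' --turn '[[0, 0, 0], [0, 0, 0], [0, 0, 0], [0, 0, 0], [0, 0, 0]]'

```text
t: 20.37
tcp_pos: [0.5312, -0.3435, 0.0388]
tool_rot: [0.776, 0.631, -0.0, -0.0]
force: [0.4, 0.1, -1.1]
finger_gap: 0.65
gripper_force: 0.0
```

apply_moves --claw '[0.3, 0.3, 0.3, 0.3, 0.3]' --travel '[[0, 0, -0.01], [0, 0, -0.03], [0, 0, -0.07], [0, 0, -0.12], [0, 0, -0.14]]' --turn '[[0, 0, 0], [0, 0, 0], [0, 0, 0], [0, 0, 0], [0, 0, 0]]'

```text
t: 20.78
tcp_pos: [0.5333, -0.3453, 0.1564]
tool_rot: [0.776, 0.631, 0.001, 0.004]
force: [0.5, -2.2, 0.4]
finger_gap: 0.652
gripper_force: 0.0
```

apply_moves --claw '[0.3, 0.3, 0.3, 0.3, 0.3]' --travel '[[0.048, 0, 0], [0.096, 0, 0], [0.144, 0, 0], [0.192, 0, 0], [0.24, 0, 0]]' --turn '[[0, 0, 0.038], [0, 0, 0.076], [0, 0, 0.114], [0, 0, 0.152], [0, 0, 0.19]]'

```text
t: 21.2
tcp_pos: [0.5707, -0.1542, 0.152]
tool_rot: [0.928, 0.371, 0.0, 0.0]
force: [0.6, 0.1, 0.2]
finger_gap: 0.649
gripper_force: 0.0
```

```bash
python3 g.py 477.4 292 120 10.65; python3 - <<'E'
from h import *
from station import manip
d=manip.snapshot("side");cv2.imwrite("pics/s6.png",cv2.resize(d["pixels"][60:300,250:570,::-1],None,fx=2.4,fy=2.4))
E
```

```text
t 21.20 tcp [ 570.7 -154.2  152. ] gap 0.649 f [0.6 0.1 0.2] grip 0.0 q6 0.36
travel [ 0.3002 -0.4843  0.0398] turn [ 1.000e-04 -2.000e-04  1.831e-01] rows 11.0 4.6
```

View pics/s6.png

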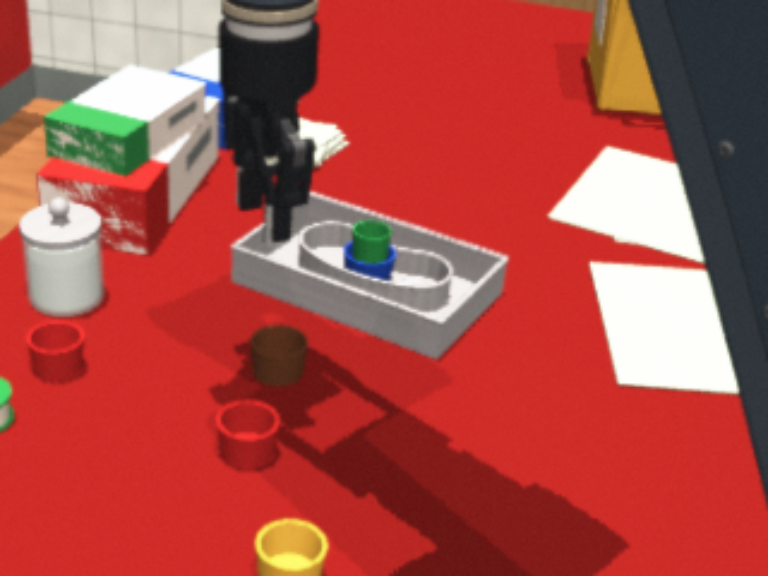

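The cup (371,240) stands upright in the bowl. Next, the lid.

apply_moves --claw '[0, 0, 0, 0, 0]' --travel '[[0.025, -0.04, 0], [0.05, -0.08, 0], [0.075, -0.121, 0], [0.1, -0.161, 0], [0.125, -0.202, 0]]' --turn '[[0, 0, 0.037], [0, 0, 0.074], [0, 0, 0.111], [0, 0, 0.148], [0, 0, 0.183]]'

```text
t: 21.67
tcp_pos: [0.53, 0.0313, 0.1518]
tool_rot: [0.996, 0.094, 0.0, 0.0]
force: [1.4, 0.7, 0.2]
finger_gap: 0.497
gripper_force: 0.0
```

```bash
python3 g.py 477.4 292 120 10.65
```

```text
t 21.67 tcp [530.   31.3 151.8] gap 0.497 f [1.4 0.7 0.2] grip 0.0 q6 1.23
travel [-0.0039 -0.3324  0.0397] turn [ 0.0001 -0.0002  0.0005] rows 6.4 0.0
```

apply_moves --claw '[0, 0, 0, 0, 0]' --travel '[[0, -0.05, 0], [0, -0.1, 0], [0, -0.15, 0], [-0.001, -0.2, 0], [-0.002, -0.25, 0]]' --turn '[[0, 0, 0], [0, 0, 0], [0, 0, 0], [0, 0, 0], [0, 0, 0]]'

```text
t: 22.08
tcp_pos: [0.49, 0.2277, 0.1519]
tool_rot: [0.995, 0.097, 0.0, -0.0]
force: [-0.1, 0.3, 0.3]
finger_gap: 0.497
gripper_force: 0.0
```

apply_moves --claw '[0, 0, 0, 0, 0]' --travel '[[0, -0.04, 0], [-0.002, -0.075, 0], [-0.002, -0.082, 0.02], [-0.002, -0.082, 0.03], [-0.002, -0.082, 0.03]]' --turn '[[0, 0, 0], [0, 0, 0], [0, 0, 0], [0, 0, 0], [0, 0, 0]]'

```text
t: 22.5
tcp_pos: [0.4748, 0.2897, 0.1259]
tool_rot: [0.995, 0.097, -0.002, 0.001]
force: [-0.1, -0.3, -0.8]
finger_gap: 0.5
gripper_force: 0.0
```

apply_moves --claw '[0, 0]' --travel '[[0, 0, 0], [0, 0, 0]]' --turn '[[0, 0, 0], [0, 0, 0]]'

```text
t: 22.67
tcp_pos: [0.4769, 0.289, 0.1276]
tool_rot: [0.995, 0.096, 0.0, 0.0]
force: [0.3, 0.3, 0.7]
finger_gap: 0.504
gripper_force: 0.0
```

```bash
python3 g.py 477.4 292 53 10.65; python3 - <<'E'
from h import *
from station import manip
d=manip.snapshot("side");cv2.imwrite("pics/s7.png",cv2.resize(d["pixels"][240:480,170:430,::-1],None,fx=2.4,fy=2.4))
E
```

```text
t 22.67 tcp [476.9 289.  127.6] gap 0.504 f [0.3 0.3 0.7] grip 0.0 q6 1.72
travel [ 0.0013 -0.0035  0.0932] turn [ 0.0001 -0.      0.0018] rows 1.8 0.0
```

View pics/s7.png

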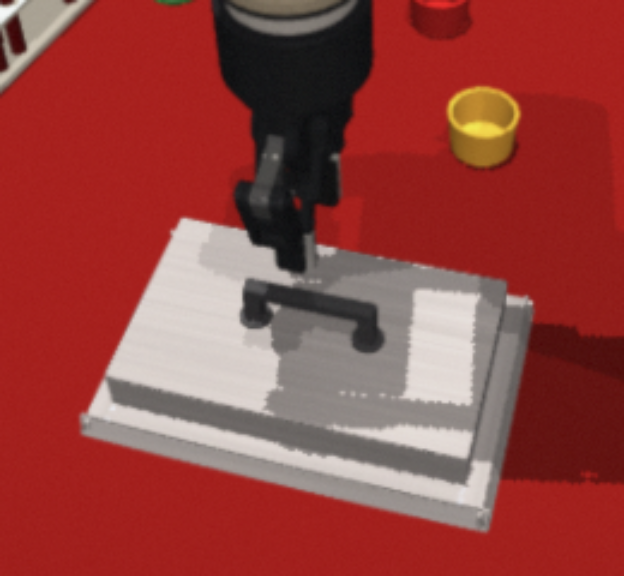

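Fingers are above the bar handle (312,300), aligned with it. I descend and grip.

apply_moves --claw '[0, 0, 0, 0, 0]' --travel '[[0.001, -0.0035, 0.03], [0.001, -0.0035, 0.06], [0.001, -0.0035, 0.08], [0.001, -0.0035, 0.093], [0.001, -0.0035, 0.093]]' --turn '[[0, 0, 0.0015], [0, 0, 0.0015], [0, 0, 0.0015], [0, 0, 0.0015], [0, 0, 0.0015]]'

```text
t: 23.13
tcp_pos: [0.4759, 0.2918, 0.0513]
tool_rot: [0.996, 0.093, -0.002, 0.0]
force: [-0.2, 0.9, 0.2]
finger_gap: 0.501
gripper_force: 0.0
```

apply_moves --claw '[-1, -1, -1, -1, -1]' --travel '[[0, 0, 0], [0, 0, 0], [0, 0, 0], [0, 0, 0], [0, 0, 0]]' --turn '[[0, 0, 0], [0, 0, 0], [0, 0, 0], [0, 0, 0], [0, 0, 0]]' --newtons 70

```text
t: 23.55
tcp_pos: [0.4776, 0.2932, 0.0542]
tool_rot: [0.996, 0.094, 0.001, -0.0]
force: [0.1, -1.2, 5.8]
finger_gap: 0.1
gripper_force: 68.8
```

apply_moves --claw '[-1, -1, -1, -1, -1]' --travel '[[0, 0, 0], [0, 0, 0], [0, 0, 0], [0, 0, 0], [0, 0, 0]]' --turn '[[0, 0, 0], [0, 0, 0], [0, 0, 0], [0, 0, 0], [0, 0, 0]]'

```text
t: 23.97
tcp_pos: [0.4776, 0.2932, 0.0542]
tool_rot: [0.996, 0.094, 0.001, -0.0]
force: [0.2, -1.7, 6.1]
finger_gap: 0.103
gripper_force: 68.9
```

apply_moves --claw '[-1, -1, -1, -1, -1]' --travel '[[0, 0, -0.02], [0, 0, -0.05], [0, 0, -0.1], [0, 0, -0.15], [0, 0, -0.19]]' --turn '[[0, 0, 0], [0, 0, 0], [0, 0, 0], [0, 0, 0], [0, 0, 0]]'

```text
t: 24.38
tcp_pos: [0.4759, 0.293, 0.2065]
tool_rot: [0.996, 0.094, -0.0, -0.0]
force: [1.4, -0.1, -4.2]
finger_gap: 0.101
gripper_force: 69.1
```

```bash
python3 g.py 530.2 -340.5 205 -11.8
```

```text
t 24.38 tcp [475.9 293.  206.5] gap 0.101 f [ 1.4 -0.1 -4.2] grip 69.1 q6 1.73
travel [-0.0816  0.7906  0.0019] turn [-0.      0.0002  0.1255] rows 15.2 3.2
```

apply_moves --claw '[-1, -1, -1, -1, -1]' --travel '[[-0.003, 0.025, 0], [-0.007, 0.06, 0], [-0.011, 0.1, 0], [-0.015, 0.14, 0], [-0.019, 0.18, 0]]' --turn '[[0, 0, 0.025], [0, 0, 0.05], [0, 0, 0.075], [0, 0, 0.1], [0, 0, 0.1255]]'

```text
t: 24.8
tcp_pos: [0.4871, 0.1476, 0.2042]
tool_rot: [0.995, -0.104, -0.001, 0.0]
force: [-0.0, 0.8, -4.0]
finger_gap: 0.1
gripper_force: 69.0
```

```bash
python3 g.py 530.2 -340.5 205 -11.8
```

```text
t 24.80 tcp [487.1 147.6 204.2] gap 0.100 f [-0.   0.8 -4. ] grip 69.0 q6 1.85
travel [ 0.1792  0.5857 -0.001 ] turn [ 0.0002  0.0007 -0.0009] rows 11.8 0.0
```

apply_moves --claw '[-1, -1, -1, -1, -1]' --travel '[[0.012, 0.04, 0], [0.024, 0.08, 0], [0.037, 0.12, 0], [0.049, 0.16, 0], [0.061, 0.2, 0]]' --turn '[[0, 0, 0], [0, 0, 0], [0, 0, 0], [0, 0, 0], [0, 0, 0]]'

```text
t: 25.22
tcp_pos: [0.5023, -0.0191, 0.2041]
tool_rot: [0.995, -0.103, -0.001, -0.0]
force: [1.2, 0.4, -4.0]
finger_gap: 0.099
gripper_force: 69.0
```

apply_moves --claw '[-1, -1, -1, -1, -1]' --travel '[[0.012, 0.04, 0], [0.024, 0.08, 0], [0.037, 0.12, 0], [0.049, 0.16, 0], [0.061, 0.2, 0]]' --turn '[[0, 0, 0], [0, 0, 0], [0, 0, 0], [0, 0, 0], [0, 0, 0]]'

```text
t: 25.63
tcp_pos: [0.5174, -0.1854, 0.2039]
tool_rot: [0.995, -0.103, -0.001, -0.001]
force: [1.3, 0.0, -5.0]
finger_gap: 0.097
gripper_force: 69.0
```

apply_moves --claw '[-1, -1, -1, -1, -1]' --travel '[[0.012, 0.04, 0], [0.024, 0.08, 0], [0.037, 0.12, 0], [0.049, 0.16, 0], [0.055, 0.18, 0]]' --turn '[[0, 0, 0], [0, 0, 0], [0, 0, 0], [0, 0, 0], [0, 0, 0]]'

```text
t: 26.05
tcp_pos: [0.5318, -0.3386, 0.2038]
tool_rot: [0.995, -0.104, 0.0, 0.001]
force: [0.5, 0.6, -4.2]
finger_gap: 0.097
gripper_force: 69.1
```

apply_moves --claw '[-1, -1, -1, -1]' --travel '[[0, 0, 0], [0, 0, 0], [0, 0, 0], [0, 0, 0]]' --turn '[[0, 0, 0], [0, 0, 0], [0, 0, 0], [0, 0, 0]]'

```text
t: 26.38
tcp_pos: [0.5315, -0.3326, 0.2041]
tool_rot: [0.995, -0.102, -0.001, -0.001]
force: [-0.4, -0.3, -4.3]
finger_gap: 0.097
gripper_force: 69.1
```

```bash
python3 g.py 530.2 -340.5 105 -11.8
```

```text
t 26.38 tcp [ 531.5 -332.6  204.1] gap 0.097 f [-0.4 -0.3 -4.3] grip 69.1 q6 1.04
travel [0.0007 0.0102 0.1239] turn [-0.0006  0.0007  0.0003] rows 2.4 0.0
```

apply_moves --claw '[-1, -1, -1, -1, -1]' --travel '[[0.0007, 0.01, 0.03], [0.0007, 0.01, 0.06], [0.0007, 0.01, 0.09], [0.0007, 0.01, 0.11], [0.0007, 0.01, 0.11]]' --turn '[[0, 0, 0], [0, 0, 0], [0, 0, 0], [0, 0, 0], [0, 0, 0]]'

```text
t: 26.8
tcp_pos: [0.5287, -0.3388, 0.113]
tool_rot: [0.995, -0.102, -0.004, -0.003]
force: [-0.5, 0.3, -4.4]
finger_gap: 0.099
gripper_force: 69.0
```

apply_moves --claw '[-1, -1, -1]' --travel '[[0, 0, 0], [0, 0, 0], [0, 0, 0]]' --turn '[[0, 0, 0], [0, 0, 0], [0, 0, 0]]'

```text
t: 27.05
tcp_pos: [0.5322, -0.3429, 0.1187]
tool_rot: [0.995, -0.103, 0.001, 0.001]
force: [0.4, 0.1, -3.5]
finger_gap: 0.101
gripper_force: 69.0
```

```bash
python3 g.py 530.2 -340.5 82 -11.8; python3 - <<'E'
from h import *
from station import manip
d=manip.snapshot("side");cv2.imwrite("pics/s8.png",cv2.resize(d["pixels"][90:230,320:490,::-1],None,fx=4,fy=4))
E
```

```text
t 27.05 tcp [ 532.2 -342.9  118.7] gap 0.101 f [ 0.4  0.1 -3.5] grip 69.0 q6 1.03
travel [-0.0032 -0.0025  0.0459] turn [ 0.0006 -0.001   0.0001] rows 0.9 0.0
```

View pics/s8.png

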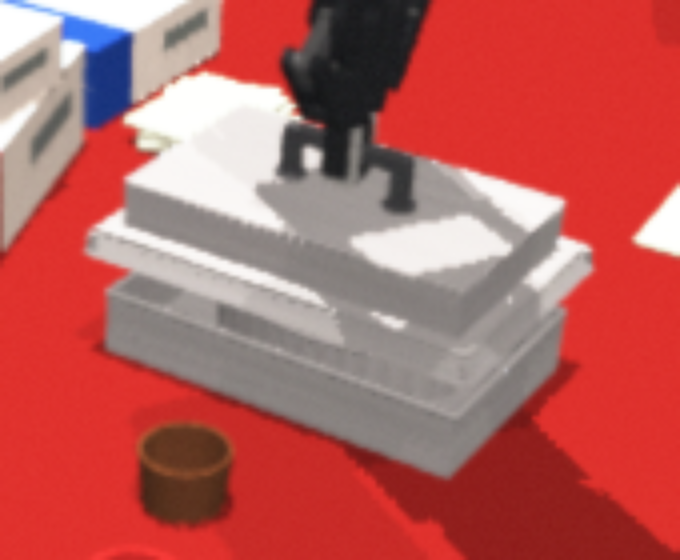

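The lid (340,220) is level and squarely over the tray (330,380). I let it settle, then correct.

apply_moves --claw '[-1, -1, -1, -1, -1]' --travel '[[0, 0, 0.015], [0, 0, 0.02], [0, 0, 0.02], [0, 0, 0.02], [0, 0, 0.02]]' --turn '[[0, 0, 0], [0, 0, 0], [0, 0, 0], [0, 0, 0], [0, 0, 0]]'

```text
t: 27.52
tcp_pos: [0.531, -0.3425, 0.1008]
tool_rot: [0.995, -0.103, -0.0, -0.0]
force: [0.4, -0.1, -4.7]
finger_gap: 0.1
gripper_force: 69.0
```

```bash
python3 g.py 530.2 -340.5 82 -11.8; python3 - <<'E'
from h import *
from station import manip
d=manip.snapshot("top");W=cloud(d);q=W[200:350,400:540].reshape(-1,3)
for a,b in((.085,.105),(.05,.085)):
    k=q[(q[:,2]>a)&(q[:,2]<b)&(q[:,0]<.66)&(q[:,0]>.4)&(q[:,1]<-.22)];print(len(k),rect(k),np.median(k[:,2]))
cv2.imwrite("pics/t3.png",cv2.resize(d["pixels"][180:360,370:570,::-1],None,fx=3.3,fy=3.3))
E
python3 g.py 530.2 -340.5 82 -11.8
```

```text
t 27.52 tcp [ 531.  -342.5  100.8] gap 0.100 f [ 0.4 -0.1 -4.7] grip 69.0 q6 1.03
travel [-0.0015 -0.0022  0.0234] turn [-0.      0.     -0.0001] rows 0.5 0.0
3117 (array([ 531.4, -341.5]), array([123.9, 217.6]), -12.37) 0.09329616805759373
1374 (array([ 551.6, -318.9]), array([149., 260.]), -26.89) 0.0629497128167898
t 27.57 tcp [ 531.2 -342.6  100.9] gap 0.099 f [ 0.3 -0.5 -4.5] grip 69.0 q6 1.03
travel [-0.0017 -0.0023  0.0237] turn [ 0.     -0.0001 -0.0001] rows 0.5 0.0
```

View pics/t3.png

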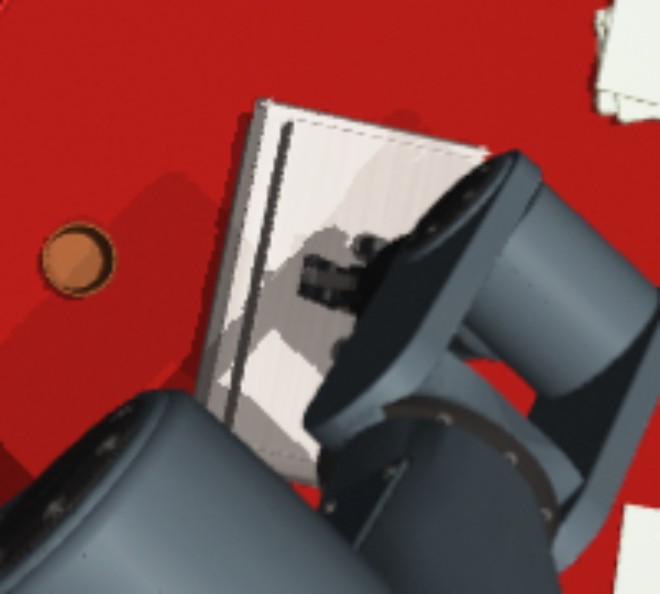

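The lid is partly hidden by the wrist but square to the tray. I correct by 1-2 mm and lower in small steps.

apply_moves --claw '[-1, -1, -1, -1, -1]' --travel '[[-0.0016, -0.0022, 0.005], [-0.0016, -0.0022, 0.01], [-0.0016, -0.0022, 0.015], [-0.0016, -0.0022, 0.019], [-0.0016, -0.0022, 0.019]]' --turn '[[0, 0, 0], [0, 0, 0], [0, 0, 0], [0, 0, 0], [0, 0, 0]]'

```text
t: 27.98
tcp_pos: [0.5296, -0.34, 0.0846]
tool_rot: [0.995, -0.103, -0.001, -0.001]
force: [0.7, 0.2, -5.2]
finger_gap: 0.104
gripper_force: 69.0
```

apply_moves --claw '[-1, -1, -1, -1]' --travel '[[0, 0, 0.0015], [0, 0, 0.0025], [0, 0, 0.0025], [0, 0, 0.0025]]' --turn '[[0, 0, 0], [0, 0, 0], [0, 0, 0], [0, 0, 0]]'

```text
t: 28.32
tcp_pos: [0.5302, -0.3405, 0.0838]
tool_rot: [0.995, -0.103, 0.0, 0.0]
force: [0.1, -0.1, -4.8]
finger_gap: 0.103
gripper_force: 69.0
```

apply_moves --claw '[-1, -1, -1, -1]' --travel '[[0, 0, 0.001], [0, 0, 0.0015], [0, 0, 0.0015], [0, 0, 0.0015]]' --turn '[[0, 0, 0], [0, 0, 0], [0, 0, 0], [0, 0, 0]]'

```text
t: 28.65
tcp_pos: [0.5302, -0.3405, 0.0825]
tool_rot: [0.995, -0.103, -0.0, 0.0]
force: [-0.4, 0.5, -4.1]
finger_gap: 0.096
gripper_force: 69.0
```

apply_moves --claw '[-1, -1, -1, -1]' --travel '[[0, 0, 0.0008], [0, 0, 0.0012], [0, 0, 0.0012], [0, 0, 0.0012]]' --turn '[[0, 0, 0], [0, 0, 0], [0, 0, 0], [0, 0, 0]]'

```text
t: 28.98
tcp_pos: [0.5302, -0.3405, 0.0819]
tool_rot: [0.995, -0.103, 0.0, 0.0]
force: [0.3, 0.7, -0.5]
finger_gap: 0.099
gripper_force: 69.5
```

apply_moves --claw '[-1, -1, -1, -1]' --travel '[[0, 0, 0.0005], [0, 0, 0.0008], [0, 0, 0.0008], [0, 0, 0.0008]]' --turn '[[0, 0, 0], [0, 0, 0], [0, 0, 0], [0, 0, 0]]'

```text
t: 29.32
tcp_pos: [0.5303, -0.3405, 0.0819]
tool_rot: [0.995, -0.103, 0.0, 0.0]
force: [-2.6, 1.2, 5.1]
finger_gap: 0.099
gripper_force: 70.4
```

Contact at the expected closed height. I release, rise and check.

apply_moves --claw '[-1, -0.1, -0.1, -0.1, -0.1]' --travel '[[0, 0, -0.0006], [0, 0, -0.0006], [0, 0, -0.0006], [0, 0, -0.0006], [0, 0, -0.0006]]' --turn '[[0, 0, 0], [0, 0, 0], [0, 0, 0], [0, 0, 0], [0, 0, 0]]'

```text
t: 29.73
tcp_pos: [0.5304, -0.3407, 0.0813]
tool_rot: [0.995, -0.103, 0.0, 0.0]
force: [1.0, 0.2, -0.4]
finger_gap: 0.448
gripper_force: 0.0
```

apply_moves --claw '[-0.1, -0.1, -0.1, -0.1, -0.1]' --travel '[[0, 0, -0.01], [0, 0, -0.03], [0, 0, -0.07], [0, 0, -0.12], [0, 0, -0.15]]' --turn '[[0, 0, 0], [0, 0, 0], [0, 0, 0], [0, 0, 0], [0, 0, 0]]'

```text
t: 30.15
tcp_pos: [0.5313, -0.3414, 0.2054]
tool_rot: [0.995, -0.103, 0.002, 0.001]
force: [1.6, 0.6, 0.2]
finger_gap: 0.45
gripper_force: 0.0
```

apply_moves --claw '[-0.1, -0.1, -0.1, -0.1, -0.1]' --travel '[[0, -0.05, 0], [0, -0.1, 0], [0, -0.15, 0], [0, -0.2, 0], [0, -0.25, 0]]' --turn '[[0, 0, 0], [0, 0, 0], [0, 0, 0], [0, 0, 0], [0, 0, 0]]'

```text
t: 30.57
tcp_pos: [0.5713, -0.1431, 0.2022]
tool_rot: [0.995, -0.103, 0.001, 0.0]
force: [0.4, 0.0, -0.1]
finger_gap: 0.453
gripper_force: 0.0
```

```bash
python3 - <<'E'
from h import *
from station import manip
d=manip.snapshot("top");W=cloud(d);q=W[190:350,400:540].reshape(-1,3)
for a,b in((.065,.085),(.09,.12),(.02,.06)):
    k=q[(q[:,2]>a)&(q[:,2]<b)&(q[:,0]<.68)&(q[:,0]>.38)&(q[:,1]<-.22)];print(len(k),rect(k),np.median(k[:,2]))
cv2.imwrite("pics/end.png",cv2.resize(d["pixels"][100:380,240:560,::-1],None,fx=2.1,fy=2.1))
E
```

```text
4037 (array([ 530.1, -341.8]), array([126.2, 217.8]), -11.62) 0.07468344970199978
214 (array([ 529.6, -342.4]), array([12.6, 79.4]), -11.52) 0.10479257536230335
804 (array([ 529.9, -340.5]), array([157.6, 252.7]), -11.57) 0.04353095418171683
```

View pics/end.png

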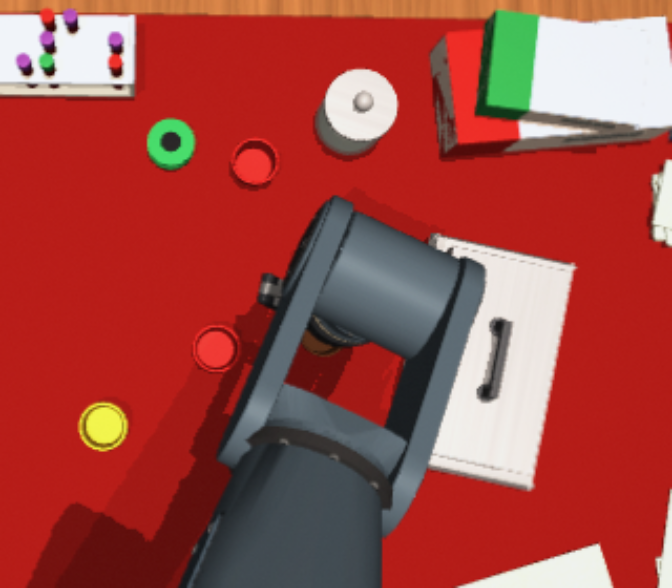

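The lid (500,360) is closed. Its dome top is at 74.7 mm against 74.5 mm expected, and it is centred on the tray. I hand the job in.

```bash
python3 -c "
from station import manip
print(manip.sign_off())"
```

```text
the job is handed in; nothing more can be done
None
```

The job is handed in: dish, blue bowl and green cup are nested in the tray in that order under the closed lid, the tray stayed in place, no bystander was touched, and it took about 31 s of the 117 s allowed.

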